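# Set the depth stop of the lever press and hold a glued runner down

## Task

A freshly glued white umbrella runner stands in the nest of the bench lever press. First, with the lever still up, turn the black selector knob until its pointer clicks in at the green mark, so that the green depth stop stands under the lever; then push the lever down by its black hand grip until it rests firmly on that stop, without forcing it, and keep it held there while the glue grabs, at least two seconds. Do not let go: finish while still holding the lever down on its stop, and leave the other things on the desk where they are.

Things in the scene. Friction and masses are not known exactly. Their poses are not given: they have to be found in the camera images.
- press: Bench lever press fixed to the desk: petrol-blue base 216 x 215 x 14 mm, fork with the lever's pivot at its back. Origin on the desk under the axis of the nest, z up, x from the hand grip back to the fork, y to the left of someone at the grip. Pivot at x = 85, z = 88 mm, parallel to y; selector axis (vertical) at x = -30, y = -85 mm; coloured marks on the plate round it.
- selector (a joint): Depth selector, rad, positive counterclockwise from above, four notches. Pointer (white line on the knob, black line on the toothed wheel) on the white mark -0.942, yellow -0.314, green +0.314, red +0.942; 0 is along the press's -y; ends +-1.06. Starts at white or yellow. 0.1 N m turns it over a tooth; within 0.2 rad it snaps in. The stop screw of that colour is then under the lever's side arm.
- selector_grip (a point): Point on the selector's vertical axis, inside the upright black bar of its knob, 113 mm above the desk. The bar is 11 mm thick, 40 mm long along the pointer's direction, 32 mm tall (top 123.5 mm above the desk), on a round skirt of 36 mm diameter. Beside it nothing is higher than 92 mm but the lever, 75 mm to its side, which rises to 150 mm at its grip.
- lever (a joint): Travel of the hand lever, rad: 0 fully up (held by its spring), growing as it is pushed down. It meets the white, yellow, green, red stop at about 0.13, 0.18, 0.22, 0.26; level at 0.22. It takes 3 to 6 N at the grip on the way down and rises when let go. The stop gives about 2 mm at the grip under 20 N; 10 to 25 N in all is a firm hold, over 60 N is forcing it.
- lever_grip (a point): Middle of the top face of the lever's black hand grip, a rounded block 36 x 84 x 20 mm (84 along the press's y), 220 mm from the pivot; moves with the lever. With the lever up about 146 mm above the desk; on the green stop at x = -135, y = 0, z = 98 mm in the press's frame. Free space under it, and 25 mm and more round it.
- white_runner: White plastic umbrella runner (tube-shaped hub), 24 mm diameter, 36 mm tall, standing upright in the nest; origin at the centre of its underside, 42 mm above the desk on a spring-loaded ejector. The lever's foot presses it down; on the green stop the underside is about 28 mm above the desk.
- nest_mouth (a point): Centre of the mouth of the steel nest, a collar of 43 mm diameter with a 25 mm bore, 53 mm above the desk.
- black_runner: Black plastic umbrella runner, 24 mm diameter, 36 mm tall, standing loose on the desk to the left; origin at the centre of its underside. Leave it.
- black_spool: Spool of black thread, 41 mm diameter, 50 mm tall, standing on the desk to the left; origin at the centre of its underside. Leave it.
- pliers: Red-handled pliers lying on the desk to the right, 52 x 161 x 10 mm, long along their y; origin at the centre of the underside. Leave them.
- drip_bottle: Small bottle with a red pointed cap, 32 mm diameter, 90 mm tall, standing on the desk to the right; origin at the centre of its underside. Leave it.

How it is judged (in metres and radians):
On the way, in this order (a step that is already met when the one before it is completed fails the run):
1. the selector stands in the green notch (within 0.1 rad) while the lever is still up (value of joint selector between 0.214 and 0.414 rad and value of joint lever below 0.05 rad), for 0.2 s.
2. the robot holds the lever down on the green stop for two seconds (value of joint selector between 0.214 and 0.414 rad and value of joint lever between 0.212 and 0.245 rad and contact force between lever and press above 3 N and (contact force between lever and the fingers above 4 N or contact force between lever and the arm above 4 N)), for 2 s.
At the end, for the whole second after the job is handed in: Selector in the green notch (within 0.1 rad), the robot pushing the lever (over 4 N) and the lever resting on the green stop (0.212 to 0.245 rad, over 3 N on the stop), the white runner in its nest pressed to 25 to 31 mm above the desk, the other things within 30 mm of their places (all of step 2 and z of white_runner in the frame of press between 0.025 and 0.031 m and horizontal distance between white_runner and nest_mouth below 0.006 m and distance of each of black_runner, black_spool, pliers, drip_bottle from where it was at the start of the episode below 0.03 m); the arm keeps its last pose, push and grip.
It fails at once if the lever is pushed down (over 0.08 rad) while the selector is not in the green notch (value of joint lever above 0.08 rad and (value of joint selector below 0.16 rad or value of joint selector above 0.47 rad)).
It fails at once if the lever is forced (over 60 N) (contact force between lever and the fingers above 60 N).
It fails at once if a bystander is pushed away or knocked over (distance of any of black_runner, black_spool, pliers, drip_bottle from where it was at the start of the episode above 0.03 m or angle between any of black_runner, black_spool, pliers, drip_bottle's own z axis and vertical above 0.5 rad).
It also fails if it takes over 51 s, if anything falls off the work surface, if the arm or the gripper's body presses on something with over 40 N, if the wrist force passes 120 N, or if a joint passes its speed limit or range.

## Robot

A 7-joint arm with a two-finger parallel gripper is mounted at the origin on the work surface; the furniture and walls round the work are solid. World frame = base frame: x ahead of the robot, y to its left, z up, the work surface at z = 0. Lengths are in mm, angles in rad, forces in N, time in s.
With the tool pointing down it reaches from about 400 to 875 mm from the base axis. Payload 4.4 kg.
Tool frame: the origin (TCP) lies between the finger pads; the fingertips stand 11 mm ahead of it and the grasp point (between the pads) lies 8 mm behind it; y points along the fingers, x is the direction in which the jaws open and shut, and the axes are right-handed (so a half turn about y gives the same grasp; the last joint's range is limited). The gripper opens to 85 mm and grips with 20 to 120 N. Pads are 22 mm wide; open, the fingers measure 114 mm over their backs; the gripper's body (76 mm by 85 mm) begins 54 mm behind the grasp point. The pads swing forward as they close: fully open they stand 13 mm farther back than shut.
Start: joints at [-1.409, 0.628, 0.038, 1.517, -0.027, 0.996, -0.02], TCP at [146.767, 633.227, 242.313] pointing down, gripper open.
Joint ranges: [-3.06, 3.06], [-0.37, 2.12], [-1.25, 1.32], [0.18, 2.47], [-1.1, 4.24], [0.23, 1.98], [-2.94, 2.94]. Speed limits (rad/s): [2.57, 2.57, 3.14, 3.14, 3.14, 3.14, 3.14].

## Interface

Orientations are given as [roll, pitch, yaw] about the fixed x, y, z axes, in that order (R = Rz(yaw) Ry(pitch) Rx(roll)).
In Python, from cell import * gives the robot as it stands.
- The arm moves only by the shell command python3 -m jog 'ROWS'. ROWS is JSON, a list of rows, each an object of numbers: "x", "y", "z": the shift along the tool's x, y, z in mm; "ax", "ay", "az": the turn, a rotation vector about the tool's x, y, z in rad; "grip": the finger opening in mm, from 0 to 85.4. In form: [{"x": .., "y": .., "z": .., "ax": .., "ay": .., "az": .., "grip": ..}, ...]. A call has 1 to 5 rows; each row is the pose to reach, as a shift and turn from the pose commanded when the call began, along the tool's axes at that moment; what a row does not reach only later rows make up. A row lasts 1/10 s, in which the tool goes at most 50 mm and 8.59 degrees, less where a joint would pass 70% of its speed; a pose out of reach is approached as far as the arm can. A call with a gripper value outside its range is refused whole. The fingers move at their own pace and stop on an object; the grip force is fixed at half the most. Time passes only in rows, so rows that repeat a pose let the fingers close. It gives the time, the measured TCP pose, the force and the opening at its end, in the units of the state.
- read_state(): the state, without advancing time (a new reading comes with each control period).
- get_image(name): name is "scene" or "top" or "wrist"; returns a dict with "color" (400x640x3 uint8, red, green, blue), "vfov" (degrees; the focal length in pixels is half the picture's height over the tangent of half this angle, whatever the lens; pixels are square), "cx", "cy" (the principal point, pixels), "k1" (the pictures are not rectified: a ray, as slopes to the right and down, at radius r is drawn at 1 + k1 r^2 times it, then the intrinsics apply), "camera_from_world" (4x4, takes a point from world to camera coordinates). Camera axes: x right, y down, z forward; pixel columns grow to the right and rows downward; lengths in mm; the calibration is good to about 2 mm. A picture is of the moment at which its call begins. There is no depth.
- finish_job(): hands the job in, once; it reports no verdict.
The state is a dict: "clock": time; "qpos": joint angles; "qd": joint speeds; "tau": joint torques, N m; "eef_pos": TCP position; "tool_rot": TCP orientation; "force": force on the tool from outside, world axes, zero at the start; "torque": the same for the moment, N m; "width": finger opening in mm.
Only numpy, scipy, OpenCV 4.12 (cv2) and the standard library are available. Lean on these libraries where they do the work, as an engineer would, in place of code of your own. Each camera call takes 0.05 s, during which the arm holds its last target.

## Working session

There is one attempt and no reset: what is moved stays moved. The work goes in short steps, Python scripts to look and compute and a shell command to move; the robot and the scene stay as the last step left them, time stands still between calls to the robot, and variables do not carry over. Pictures are saved under pics/ and viewed, and the job is handed in when it is done.

```bash
ls; mkdir -p pics; cat > look.py <<'E'
from cell import *
import cv2,numpy as np,sys,json,pickle
def snap(n,tag):
    im=get_image(n); cv2.imwrite(f'pics/{n}_{tag}.png',im['color'][:,:,::-1]); pickle.dump(im,open(f'pics/{n}_{tag}.pkl','wb')); return im
def cam(im):
    f=200/np.tan(np.radians(im['vfov'])/2); T=np.array(im['camera_from_world']); return f,T
def ray(im,u,v):
    f,T=cam(im); d=np.array([(u-im['cx'])/f,(v-im['cy'])/f]); s=d.copy()
    for _ in range(30): s=d/(1+im['k1']*(s@s))
    R=T[:3,:3]; o=-R.T@T[:3,3]; return o,R.T@np.array([*s,1])
def plane(im,u,v,z):
    o,d=ray(im,u,v); return o+d*(z-o[2])/d[2]
def proj(im,p):
    f,T=cam(im); c=T[:3,:3]@np.array(p)+T[:3,3]; s=c[:2]/c[2]; s=s*(1+im['k1']*(s@s)); return s*f+[im['cx'],im['cy']]
E
python3 - <<'E'
from look import *
for n in('scene','top','wrist'):
    im=snap(n,'a'); print(n,im['vfov'],im['cx'],im['cy'],im['k1'],np.round(im['camera_from_world'],3).tolist())
print(read_state())
E
```

```text
pics
scene 42.64466928981923 318.18927077542435 209.4438910434458 0.0097187845826137 [[-0.906, -0.424, 0.001, 511.316], [-0.33, 0.703, -0.63, 280.218], [0.267, -0.571, -0.777, 1193.571], [0.0, 0.0, 0.0, 1.0]]
top 47.96931036956781 320.77371617307375 194.69905528407187 -0.09762471080862858 [[-0.019, -1.0, -0.021, 6.454], [-0.993, 0.021, -0.116, 570.754], [0.116, 0.019, -0.993, 1258.481], [0.0, 0.0, 0.0, 1.0]]
wrist 71.7545554020416 318.9756704399065 194.9041827781932 -0.006679416160375722 [[0.226, 0.974, -0.002, -648.579], [0.938, -0.217, 0.27, -35.62], [0.262, -0.063, -0.963, 379.351], [0.0, 0.0, 0.0, 1.0]]
{'clock': 0.15, 'qpos': array([-1.40883563,  0.6291132 ,  0.03844629,  1.51811552, -0.02699193,
        0.99629343, -0.01997721]), 'qd': array([-0.00080158, -0.00202266, -0.00032841, -0.00223473, -0.0010107 ,
       -0.00046431,  0.00100714]), 'tau': array([ 2.19826368e-03, -5.63800550e+01,  1.22799072e+00, -1.93650359e+01,
        1.11292300e-02,  7.39344541e-03,  6.31464886e-06]), 'eef_pos': array([146.63619449, 632.78945998, 241.62084184]), 'tool_rot': array([-1.57080659e+00,  1.41174024e-03,  1.34306502e+00]), 'force': array([0.20150816, 0.31459729, 0.92459701]), 'torque': array([0.03214189, 0.03533471, 0.02951054]), 'width': 85.30817521458005}
```

View images.

View pics/scene_a.png

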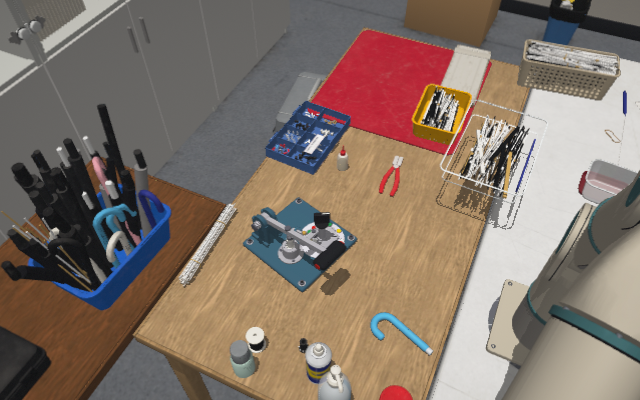

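View pics/top_a.png

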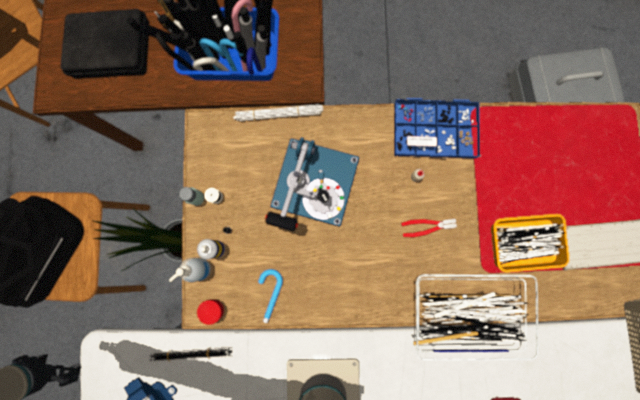

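View pics/wrist_a.png

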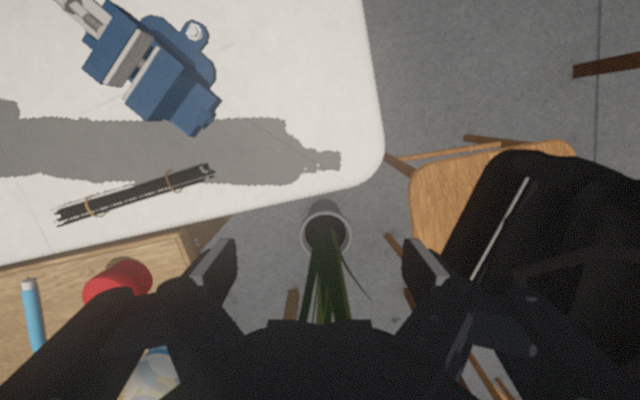

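```bash
python3 - <<'E'
import cv2
a=cv2.imread('pics/top_a.png')[125:245,255:375]; cv2.imwrite('pics/top_a_z.png',cv2.resize(a,(600,600),interpolation=2))
a=cv2.imread('pics/scene_a.png')[190:300,230:370]; cv2.imwrite('pics/scene_a_z.png',cv2.resize(a,(756,594),interpolation=2))
E
```

```text
(no output)
```

View pics/top_a_z.png

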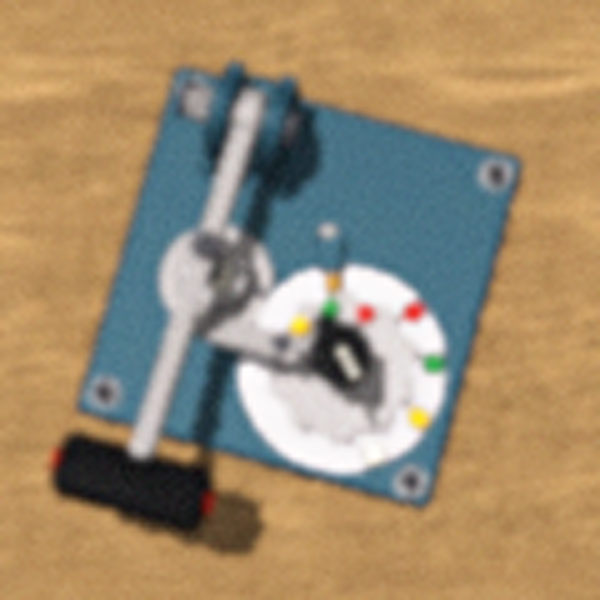

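View pics/scene_a_z.png

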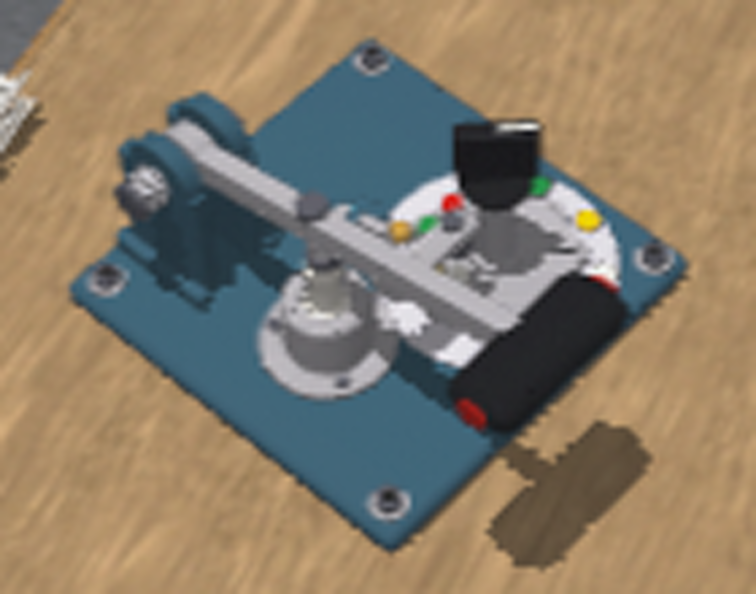

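```bash
python3 - <<'E'
from look import *
im=pickle.load(open('pics/top_a.pkl','rb'))
hsv=cv2.cvtColor(im['color'],cv2.COLOR_RGB2HSV)
m=cv2.inRange(hsv,(95,90,50),(112,255,200)); m[:, :255]=0;m[:,375:]=0;m[:125]=0;m[245:]=0
pts=cv2.findNonZero(m); 
w=np.array([plane(im,u,v,14)[:2] for u,v in pts[:,0]],np.float32)
# drop fork : use robust
r=cv2.minAreaRect(w);print('rect',r)
Z=lambda x,y:((x+.5)/5+255-.5,(y+.5)/5+125-.5)
C=[plane(im,*Z(*p),14)[:2] for p in [(183,70),(521,160),(430,506),(79,411)]]
C=np.array(C);print(C.round(1),C.mean(0), [np.linalg.norm(C[i]-C[i-1]).round(1) for i in range(4)])
# +x press: from corner3->0 (front-left to back-left)
d=(C[0]-C[3])+(C[1]-C[2]); print('yaw',np.arctan2(d[1],d[0])); e=(C[0]-C[1])+(C[3]-C[2]);print('yaw y',np.arctan2(-e[0],e[1]))
for n,p,z in [('nest',(216,278),20),('nest',(216,278),30),('disc',(342,369),20),('disc',(342,369),30),('knobtop',(348,362),123),('grip',(134,482),140)]: print(n,z,plane(im,*Z(*p),z).round(1))
E
```

```text
rect ((616.9678955078125, 10.547271728515625), (207.7835235595703, 219.2726593017578), 73.2241439819336)
[[ 742.6   79.8]
 [ 683.5 -119. ]
 [ 481.2  -60.4]
 [ 540.7  142.8]] [612.00159237  10.80445582] [np.float64(211.6), np.float64(207.3), np.float64(210.6), np.float64(211.8)]
yaw -0.29218285135301875
yaw y -0.28668411944139927
nest 20 [616.4  61.3  20. ]
nest 30 [614.8  60.6  30. ]
disc 20 [561.4 -11.2  20. ]
disc 30 [560.3 -11.3  30. ]
knobtop 123 [553.9 -15.9 123. ]
grip 140 [491.   97.5 140. ]
```

```bash
cat > go.py <<'E'
from look import *
def ori(): 
    s=read_state(); from scipy.spatial.transform import Rotation as R
    return s, R.from_euler('xyz',s['tool_rot']).as_matrix()
def to(p,yaw=None):
    s,M=ori(); d=M.T@(np.array(p)-s['eef_pos']); y0=np.arctan2(M[1,0],M[0,0])
    ay=0 if yaw is None else -((yaw-y0+np.pi)%(2*np.pi)-np.pi)
    print('shift',d.round(1),'ay',round(ay,3),'| now',s['eef_pos'].round(1),'yaw',round(y0,3),'ydown',M[:,1].round(3),'F',s['force'].round(1),'w',round(s['width'],1),'t',round(s['clock'],2),'q',s['qpos'].round(2))
if __name__=='__main__':
    a=[float(v) for v in sys.argv[1:]]; to(a[:3],a[3] if len(a)>3 else None)
E
python3 go.py 290 480 290 0.75
```

```text
shift [-116.5  -48.2 -174.2] ay 0.593 | now [146.6 632.8 241.6] yaw 1.343 ydown [-0.    -0.001 -1.   ] F [0.2 0.3 0.9] w 85.3 t 0.15 q [-1.41  0.63  0.04  1.52 -0.03  1.   -0.02]
```

```bash
python3 -m jog '[{"x":-23,"y":-10,"z":-35,"ay":0.12,"grip":45},{"x":-46,"y":-20,"z":-70,"ay":0.24,"grip":45},{"x":-70,"y":-30,"z":-105,"ay":0.36,"grip":45},{"x":-93,"y":-40,"z":-140,"ay":0.48,"grip":45},{"x":-116,"y":-48,"z":-174,"ay":0.59,"grip":45}]'; python3 go.py 420 290 290 0.1
```

```text
shift [-272.3  -48.  -343.7] ay 1.243 | now [146.6 632.8 241.6] yaw 1.343 ydown [-0.    -0.001 -1.   ] F [0.2 0.3 0.9] w 85.3 t 0.15 q [-1.41  0.63  0.04  1.52 -0.03  1.   -0.02]$[0]: bad value
```

```bash
python3 -m jog '[{"x":-23,"y":-10,"z":-35,"ax":0,"ay":0.12,"az":0,"grip":45},{"x":-46,"y":-20,"z":-70,"ax":0,"ay":0.24,"az":0,"grip":45},{"x":-70,"y":-30,"z":-105,"ax":0,"ay":0.36,"az":0,"grip":45},{"x":-93,"y":-40,"z":-140,"ax":0,"ay":0.48,"az":0,"grip":45},{"x":-116,"y":-48,"z":-174,"ax":0,"ay":0.59,"az":0,"grip":45}]'; python3 go.py 420 290 290 0.1
```

```text
clock: 0.65
eef_pos: [291.2, 479.5, 290.8]
tool_rot: [-1.571, -0.0, 0.748]
force: [0.4, 0.6, 0.2]
width: 45.0
shift [ -34.5    0.7 -226.5] ay 0.648 | now [291.2 479.5 290.8] yaw 0.748 ydown [ 0.  0. -1.] F [0.4 0.6 0.2] w 45.0 t 0.65 q [-1.22  0.45  0.22  1.71 -0.11  0.99 -0.21]
```

```bash
python3 -m jog '[{"x":-7,"y":0,"z":-45,"ax":0,"ay":0.13,"az":0,"grip":45},{"x":-14,"y":0,"z":-90,"ax":0,"ay":0.26,"az":0,"grip":45},{"x":-21,"y":0,"z":-136,"ax":0,"ay":0.39,"az":0,"grip":45},{"x":-28,"y":0,"z":-181,"ax":0,"ay":0.52,"az":0,"grip":45},{"x":-34,"y":0,"z":-226,"ax":0,"ay":0.65,"az":0,"grip":45}]'; python3 go.py 510 110 270 -0.55
```

```text
clock: 1.15
eef_pos: [420.4, 291.1, 290.3]
tool_rot: [-1.571, 0.0, 0.098]
force: [0.5, -0.5, 0.1]
width: 45.2
shift [  71.5   20.3 -189. ] ay 0.648 | now [420.4 291.1 290.3] yaw 0.098 ydown [-0.  0. -1.] F [ 0.5 -0.5  0.1] w 45.2 t 1.15 q [-0.96  0.4   0.42  1.84 -0.2   0.94 -0.35]
```

```bash
python3 -m jog '[{"x":14,"y":4,"z":-38,"ax":0,"ay":0.13,"az":0,"grip":45},{"x":28,"y":8,"z":-76,"ax":0,"ay":0.26,"az":0,"grip":45},{"x":42,"y":12,"z":-114,"ax":0,"ay":0.39,"az":0,"grip":45},{"x":57,"y":16,"z":-152,"ax":0,"ay":0.52,"az":0,"grip":45},{"x":71,"y":20,"z":-189,"ax":0,"ay":0.65,"az":0,"grip":45}]'; python3 go.py 561.5 -11.5 220 -1.23
```

```text
clock: 1.65
eef_pos: [510.3, 110.6, 270.1]
tool_rot: [-1.571, 0.0, -0.552]
force: [-0.4, 0.5, -0.5]
width: 45.1
shift [107.6  50.1 -77.1] ay 0.678 | now [510.3 110.6 270.1] yaw -0.552 ydown [ 0.  0. -1.] F [-0.4  0.5 -0.5] w 45.1 t 1.65 q [-0.68  0.47  0.6   1.85 -0.33  0.92 -0.48]
```

```bash
python3 -m jog '[{"x":21,"y":10,"z":-15,"ax":0,"ay":0.136,"az":0,"grip":45},{"x":43,"y":20,"z":-31,"ax":0,"ay":0.272,"az":0,"grip":45},{"x":64,"y":30,"z":-46,"ax":0,"ay":0.41,"az":0,"grip":45},{"x":86,"y":40,"z":-62,"ax":0,"ay":0.544,"az":0,"grip":45},{"x":107,"y":50,"z":-77,"ax":0,"ay":0.68,"az":0,"grip":45}]'; python3 go.py 561.5 -11.5 107 -1.23
python3 - <<'E'
from look import *
for n in ['scene','top','wrist']: snap(n,'b')
E
```

```text
clock: 2.15
eef_pos: [561.4, -10.3, 219.7]
tool_rot: [-1.571, 0.0, -1.232]
force: [0.6, 0.8, 0.1]
width: 45.1
shift [  1.2 112.7  -0.3] ay -0.002 | now [561.4 -10.3 219.7] yaw -1.232 ydown [-0.  0. -1.] F [0.6 0.8 0.1] w 45.1 t 2.15 q [-0.49  0.63  0.73  1.81 -0.53  0.91 -0.75]
```

View pics/wrist_b.png

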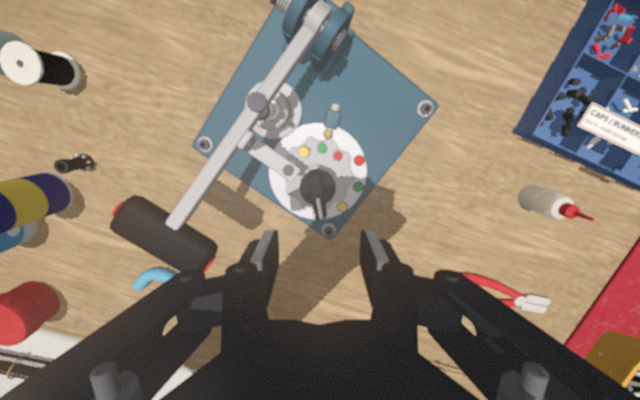

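View pics/scene_b.png

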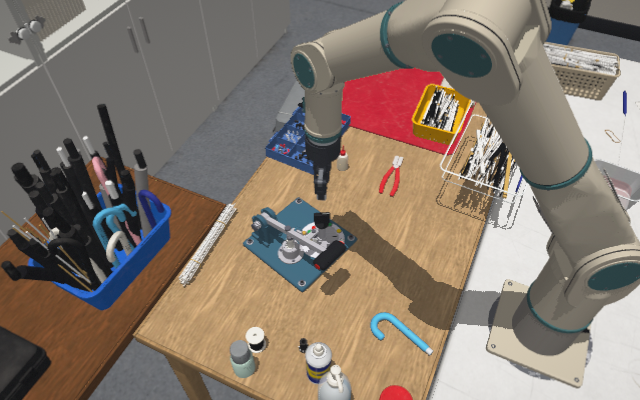

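```bash
python3 - <<'E'
from look import *
im=cv2.imread('pics/wrist_b.png')[90:250,250:390]; cv2.imwrite('pics/wz_b.png',cv2.resize(im,(525,600),interpolation=2))
E
```

```text
(no output)
```

View pics/wz_b.png

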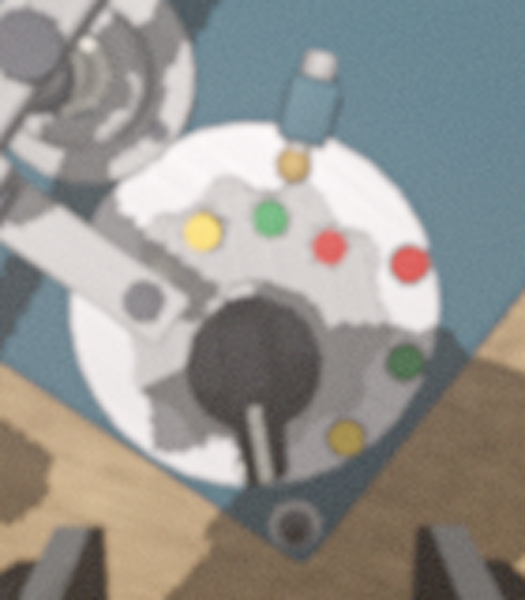

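```bash
python3 - <<'E'
from look import *
im=pickle.load(open('pics/wrist_b.pkl','rb'))
Z=lambda x,y:(x/3.75+250,y/3.75+90)
a=plane(im,*Z(255,407),123.5);b=plane(im,*Z(267,480),123.5);print(a,b); d=b-a
ang=np.arctan2(d[1],d[0]);print('sel',ang+1.571+.289,'jaw yaw',ang+np.pi/2)
l=plane(im,*Z(240,480),123.5);r=plane(im,*Z(285,478),123.5);print(l,r)
print('disc',plane(im,*Z(255,305),20))
E
```

```text
[562.1576961  -13.10051369 123.5       ] [546.26770265 -21.61609722 123.5       ]
sel -0.7896325364268502 jaw yaw -1.0788362096319535
[544.18888313 -15.65548097 123.5       ] [548.12227166 -25.42275931 123.5       ]
disc [565.60149921 -11.84514848  20.        ]
```

```bash
python3 -m jog '[{"x":1,"y":25,"z":0,"ax":0,"ay":-0.05,"az":0,"grip":45},{"x":2,"y":50,"z":0,"ax":0,"ay":-0.1,"az":0,"grip":45},{"x":2,"y":75,"z":0,"ax":0,"ay":-0.1,"az":0,"grip":45},{"x":2,"y":90,"z":0,"ax":0,"ay":-0.1,"az":0,"grip":45},{"x":2,"y":90,"z":0,"ax":0,"ay":-0.1,"az":0,"grip":45}]'; python3 go.py 562 -12 106 -1.13
python3 - <<'E'
from look import *
for n in ['scene','top','wrist']: snap(n,'c')
E
```

```text
clock: 2.8
eef_pos: [560.2, -9.4, 128.6]
tool_rot: [-1.574, 0.003, -1.124]
force: [-0.3, 0.5, -0.4]
width: 45.1
shift [ 3.2 22.6  0.5] ay 0.006 | now [560.2  -9.4 128.6] yaw -1.124 ydown [-0.004  0.001 -1.   ] F [-0.3  0.5 -0.4] w 45.1 t 2.8 q [-0.4   0.74  0.6   1.88 -0.61  0.72 -0.57]
```

View pics/wrist_c.png

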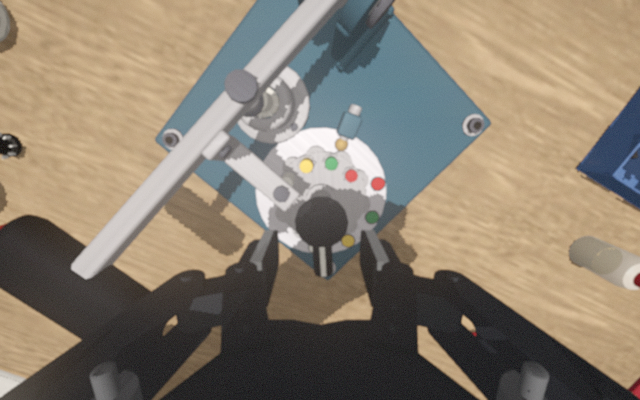

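```bash
python3 -m jog '[{"x":3,"y":12,"z":0,"ax":0,"ay":0,"az":0,"grip":45},{"x":3,"y":23,"z":0,"ax":0,"ay":0,"az":0,"grip":30},{"x":3,"y":23,"z":0,"ax":0,"ay":0,"az":0,"grip":5},{"x":3,"y":23,"z":0,"ax":0,"ay":0,"az":0,"grip":5},{"x":3,"y":23,"z":0,"ax":0,"ay":0,"az":0,"grip":5}]'; python3 -m jog '[{"x":0,"y":0,"z":0,"ax":0,"ay":0,"az":0,"grip":5},{"x":0,"y":0,"z":0,"ax":0,"ay":0,"az":0,"grip":5},{"x":0,"y":0,"z":0,"ax":0,"ay":0,"az":0,"grip":5}]'; python3 go.py 562 -12 106 0.025
python3 - <<'E'
from look import *
for n in ['scene','wrist']: snap(n,'d')
E
```

```text
clock: 3.45
eef_pos: [561.8, -12.2, 106.2]
tool_rot: [-1.573, 0.003, -1.126]
force: [0.1, 3.8, -9.0]
width: 10.5
clock: 3.75
eef_pos: [561.8, -12.2, 106.2]
tool_rot: [-1.573, 0.003, -1.126]
force: [-0.6, 5.1, -10.1]
width: 9.9
shift [-0.1  0.2  0.3] ay -1.151 | now [561.8 -12.2 106.2] yaw -1.126 ydown [-0.003  0.002 -1.   ] F [ -0.6   5.1 -10.1] w 9.9 t 3.75 q [-0.38  0.77  0.57  1.89 -0.64  0.68 -0.54]
```

View pics/wrist_d.png

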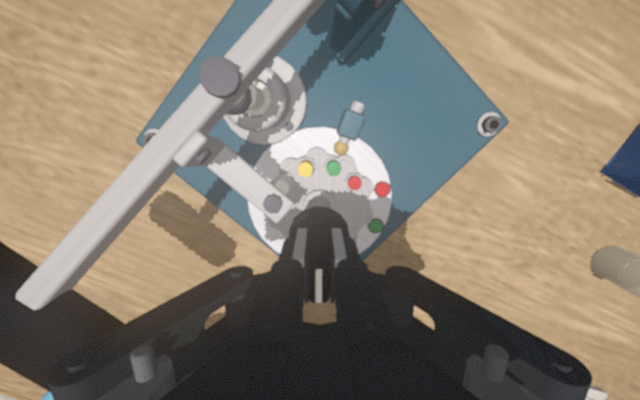

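```bash
python3 -m jog '[{"x":0,"y":0,"z":0,"ax":0,"ay":-0.08,"az":0,"grip":5},{"x":0,"y":0,"z":0,"ax":0,"ay":-0.16,"az":0,"grip":5},{"x":0,"y":0,"z":0,"ax":0,"ay":-0.24,"az":0,"grip":5},{"x":0,"y":0,"z":0,"ax":0,"ay":-0.32,"az":0,"grip":5},{"x":0,"y":0,"z":0,"ax":0,"ay":-0.4,"az":0,"grip":5}]'; python3 go.py 562 -12 106 0.025
python3 - <<'E'
from look import *
for n in ['wrist']: snap(n,'e')
E
```

```text
clock: 4.35
eef_pos: [562.1, -12.6, 106.2]
tool_rot: [-1.572, 0.003, -0.722]
force: [-0.8, 5.1, -11.7]
width: 10.2
shift [-0.5  0.2  0.4] ay -0.747 | now [562.1 -12.6 106.2] yaw -0.722 ydown [-0.003  0.001 -1.   ] F [ -0.8   5.1 -11.7] w 10.2 t 4.35 q [-0.31  0.74  0.46  1.89 -0.53  0.64 -0.25]
```

View pics/wrist_e.png

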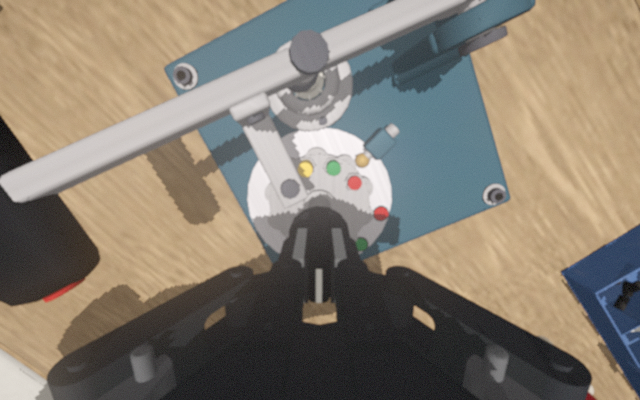

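```bash
python3 -m jog '[{"x":0,"y":0,"z":0,"ax":0,"ay":-0.08,"az":0,"grip":5},{"x":0,"y":0,"z":0,"ax":0,"ay":-0.16,"az":0,"grip":5},{"x":0,"y":0,"z":0,"ax":0,"ay":-0.24,"az":0,"grip":5},{"x":0,"y":0,"z":0,"ax":0,"ay":-0.32,"az":0,"grip":5},{"x":0,"y":0,"z":0,"ax":0,"ay":-0.4,"az":0,"grip":5}]'; python3 -m jog '[{"x":0,"y":0,"z":0,"ax":0,"ay":-0.08,"az":0,"grip":5},{"x":0,"y":0,"z":0,"ax":0,"ay":-0.16,"az":0,"grip":5},{"x":0,"y":0,"z":0,"ax":0,"ay":-0.24,"az":0,"grip":5},{"x":0,"y":0,"z":0,"ax":0,"ay":-0.32,"az":0,"grip":5},{"x":0,"y":0,"z":0,"ax":0,"ay":-0.35,"az":0,"grip":5}]'; python3 go.py 562 -12 106 0.025
python3 - <<'E'
from look import *
for n in ['wrist','scene']: snap(n,'f')
E
```

```text
clock: 4.9
eef_pos: [562.5, -12.9, 106.3]
tool_rot: [-1.571, 0.002, -0.323]
force: [0.2, 4.5, -12.9]
width: 10.1
clock: 5.4
eef_pos: [563.0, -12.9, 106.2]
tool_rot: [-1.57, 0.001, 0.026]
force: [0.0, 4.9, -13.3]
width: 10.2
shift [-0.9  0.2  0.9] ay 0.001 | now [563.  -12.9 106.2] yaw 0.026 ydown [-0.001  0.001 -1.   ] F [  0.    4.9 -13.3] w 10.2 t 5.4 q [-0.19  0.71  0.25  1.89 -0.3   0.59  0.28]
```

View pics/wrist_f.png

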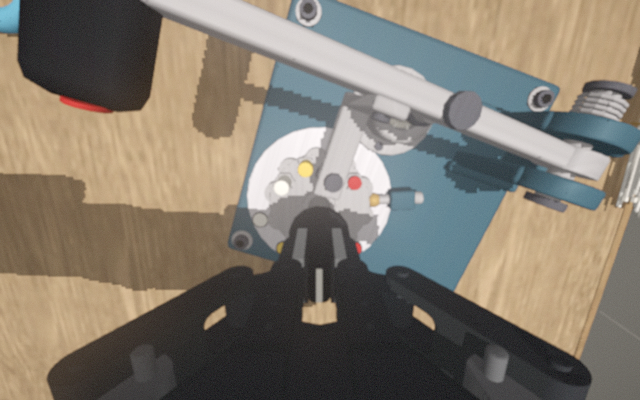

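```bash
python3 -m jog '[{"x":0,"y":0,"z":0,"ax":0,"ay":0,"az":0,"grip":35},{"x":0,"y":0,"z":0,"ax":0,"ay":0,"az":0,"grip":35},{"x":0,"y":0,"z":0,"ax":0,"ay":0,"az":0,"grip":35},{"x":0,"y":-15,"z":0,"ax":0,"ay":0,"az":0,"grip":35},{"x":0,"y":-35,"z":0,"ax":0,"ay":0,"az":0,"grip":35}]'; python3 -m jog '[{"x":0,"y":-30,"z":0,"ax":0,"ay":0,"az":0,"grip":35},{"x":0,"y":-60,"z":0,"ax":0,"ay":0,"az":0,"grip":20},{"x":0,"y":-80,"z":0,"ax":0,"ay":0,"az":0,"grip":0},{"x":0,"y":-80,"z":0,"ax":0,"ay":0,"az":0,"grip":0}]'; python3 go.py 487 98 210 -0.289
python3 - <<'E'
from look import *
for n in ['wrist','scene','top']: snap(n,'g')
E
```

```text
clock: 6.0
eef_pos: [562.9, -14.8, 142.5]
tool_rot: [-1.572, 0.001, 0.022]
force: [0.8, -0.5, 0.3]
width: 34.7
clock: 6.4
eef_pos: [565.5, -15.0, 225.9]
tool_rot: [-1.571, -0.008, 0.022]
force: [0.1, -1.0, -0.3]
width: 0.0
shift [-76.1  15.2 114.7] ay 0.311 | now [565.5 -15.  225.9] yaw 0.022 ydown [ 0.008 -0.001 -1.   ] F [ 0.1 -1.  -0.3] w 0.0 t 6.4 q [-0.24  0.54  0.33  1.79 -0.23  0.84  0.22]
```

View pics/wrist_g.png

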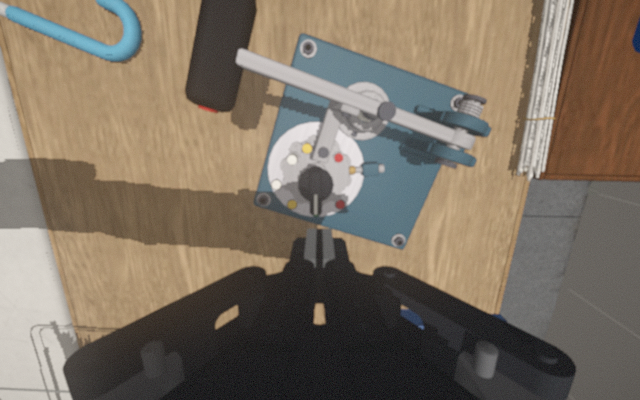

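```bash
python3 - <<'E'
from look import *
im=cv2.imread('pics/wrist_g.png')[110:260,240:400]; cv2.imwrite('pics/wz_g.png',cv2.resize(im,(640,600),interpolation=2))
im=cv2.imread('pics/top_g.png')[125:245,255:375]; cv2.imwrite('pics/tz_g.png',cv2.resize(im,(600,600),interpolation=2))
E
```

```text
(no output)
```

View pics/wz_g.png

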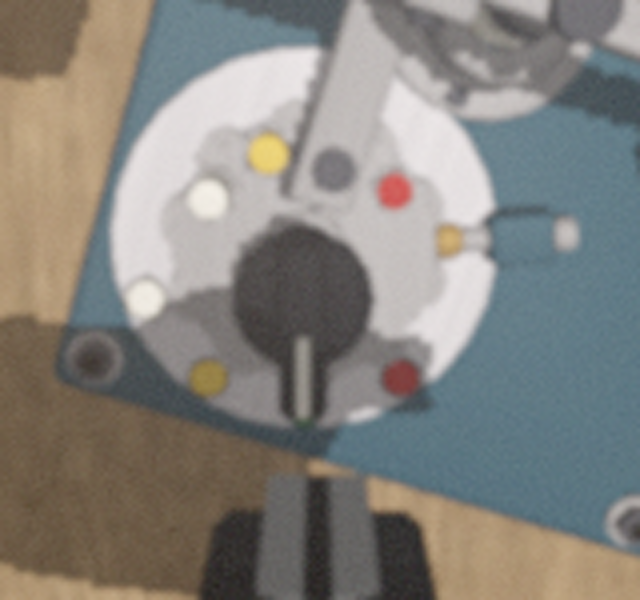

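View pics/tz_g.png

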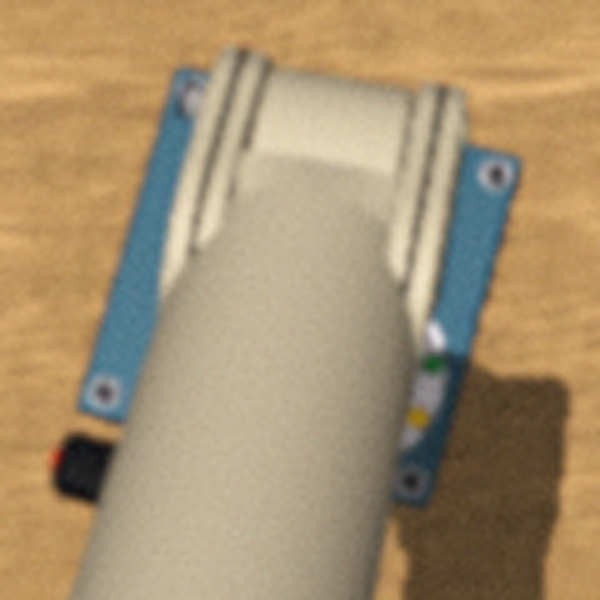

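```bash
python3 - <<'E'
from look import *
im=pickle.load(open('pics/wrist_g.pkl','rb'))
Z=lambda x,y:(x/4+240,y/4+110)
a=plane(im,*Z(303,338),123.5);b=plane(im,*Z(303,418),123.5);d=b-a
print(a,b,'sel',np.arctan2(d[1],d[0])+1.571+.289)
y=plane(im,*Z(209,378),20);r=plane(im,*Z(402,378),20);w=plane(im,*Z(146,299),20);print(y,r,w)
for p in[(237,56),(248,50),(220,60)]: print(plane(im,*p,145))
E
```

```text
[563.51345291 -12.58634345 123.5       ] [563.86810941 -31.25543907 123.5       ] sel 0.30819837179138504
[533.77968752 -55.47027071  20.        ] [595.64810888 -54.23969124  20.        ] [514.11883031 -29.83673906  20.        ]
[506.35083683  93.16599567 145.        ]
[514.23113276  97.16227731 145.        ]
[494.25645766  90.33493746 145.        ]
```

```bash
python3 go.py 486.5 99.5 175 -0.289; python3 go.py 486.5 99.5 210 -0.289
```

```text
shift [-73.6  47.  115.3] ay 0.312 | now [562.8 -14.1 221.9] yaw 0.023 ydown [-0. -0. -1.] F [-0.3 -0.1 -0.3] w 0.2 t 6.55 q [-0.24  0.55  0.33  1.79 -0.23  0.84  0.22]
shift [-73.7  12.  115.3] ay 0.312 | now [562.8 -14.1 221.9] yaw 0.023 ydown [-0. -0. -1.] F [-0.3 -0.1 -0.3] w 0.2 t 6.55 q [-0.24  0.55  0.33  1.79 -0.23  0.84  0.22]
```

```bash
python3 -m jog '[{"x":-20,"y":2,"z":30,"ax":0,"ay":0.08,"az":0,"grip":0},{"x":-40,"y":5,"z":60,"ax":0,"ay":0.16,"az":0,"grip":0},{"x":-60,"y":8,"z":92,"ax":0,"ay":0.24,"az":0,"grip":0},{"x":-74,"y":11,"z":115,"ax":0,"ay":0.312,"az":0,"grip":0},{"x":-74,"y":35,"z":115,"ax":0,"ay":0.312,"az":0,"grip":0}]'; python3 -m jog '[{"x":0,"y":0,"z":0,"ax":0,"ay":0,"az":0,"grip":0}]'; python3 go.py 486.5 99.5 165 -0.289
python3 - <<'E'
from look import *
for n in ['wrist','scene','top']: snap(n,'h')
im=cv2.imread('pics/scene_h.png')[170:320,230:430]; cv2.imwrite('pics/sz_h.png',cv2.resize(im,(800,600),interpolation=2))
E
```

```text
clock: 7.05
eef_pos: [485.0, 103.7, 187.3]
tool_rot: [-1.569, 0.001, -0.284]
force: [0.6, 0.7, 0.2]
width: -0.1
clock: 7.15
eef_pos: [483.7, 99.9, 184.5]
tool_rot: [-1.574, 0.006, -0.287]
force: [0.2, 0.4, 0.3]
width: 0.1
shift [ 2.9 19.5  0.5] ay 0.002 | now [483.7  99.9 184.5] yaw -0.287 ydown [-0.006 -0.002 -1.   ] F [0.2 0.4 0.3] w 0.1 t 7.15 q [-0.54  0.52  0.4   2.01 -0.32  0.68 -0.22]
```

View pics/wrist_h.png

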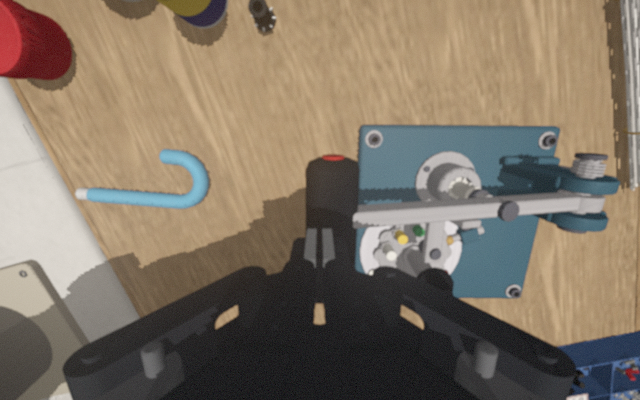

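View pics/sz_h.png

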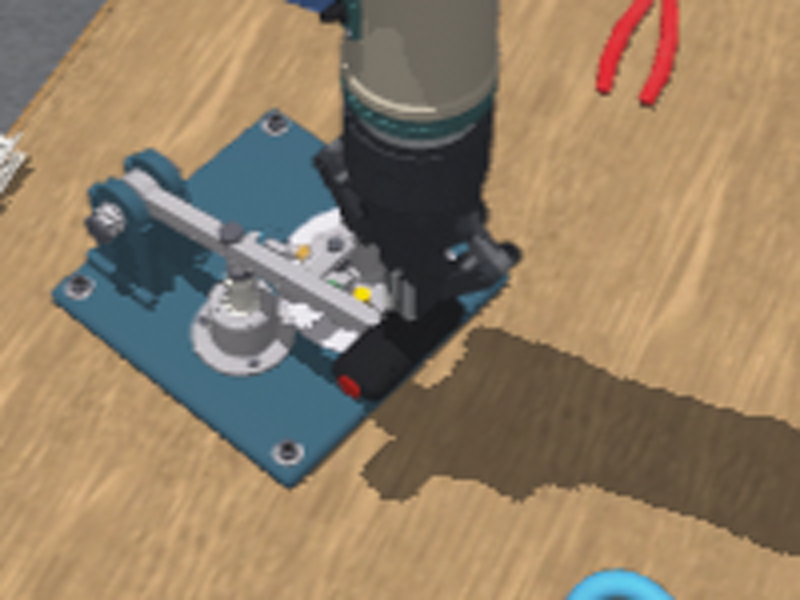

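```bash
python3 -m jog '[{"x":5,"y":10,"z":0,"ax":0,"ay":0,"az":0,"grip":0},{"x":5,"y":20,"z":0,"ax":0,"ay":0,"az":0,"grip":0},{"x":5,"y":26,"z":0,"ax":0,"ay":0,"az":0,"grip":0},{"x":5,"y":30,"z":0,"ax":0,"ay":0,"az":0,"grip":0},{"x":5,"y":34,"z":0,"ax":0,"ay":0,"az":0,"grip":0}]'; python3 go.py 488 99 110 -0.289
```

```text
clock: 7.8
eef_pos: [491.0, 97.8, 152.8]
tool_rot: [-1.571, 0.001, -0.289]
force: [-0.9, 0.1, 1.1]
width: -0.2
shift [-3.2 42.9  0.3] ay -0.0 | now [491.   97.8 152.8] yaw -0.289 ydown [-0.001 -0.    -1.   ] F [-0.9  0.1  1.1] w -0.2 t 7.8 q [-0.5   0.58  0.37  2.02 -0.35  0.6  -0.18]
```

```bash
python3 -m jog '[{"x":0,"y":4,"z":0,"ax":0,"ay":0,"az":0,"grip":0},{"x":0,"y":8,"z":0,"ax":0,"ay":0,"az":0,"grip":0},{"x":-1,"y":12,"z":0,"ax":0,"ay":0,"az":0,"grip":0},{"x":-1,"y":16,"z":0,"ax":0,"ay":0,"az":0,"grip":0},{"x":-1,"y":20,"z":0,"ax":0,"ay":0,"az":0,"grip":0}]';python3 -m jog '[{"x":0,"y":4,"z":0,"ax":0,"ay":0,"az":0,"grip":0},{"x":-1,"y":8,"z":0,"ax":0,"ay":0,"az":0,"grip":0},{"x":-1,"y":11,"z":0,"ax":0,"ay":0,"az":0,"grip":0},{"x":-2,"y":14,"z":0,"ax":0,"ay":0,"az":0,"grip":0},{"x":-2,"y":16,"z":0,"ax":0,"ay":0,"az":0,"grip":0}]'; python3 go.py 488 99 110 -0.289
python3 - <<'E'
from look import *
for n in ['wrist','scene']: snap(n,'i')
im=cv2.imread('pics/scene_i.png')[170:320,230:430]; cv2.imwrite('pics/sz_i.png',cv2.resize(im,(800,600),interpolation=2))
E
```

```text
clock: 8.3
eef_pos: [489.9, 98.5, 133.0]
tool_rot: [-1.571, 0.001, -0.289]
force: [-0.5, 0.2, 2.6]
width: -0.2
clock: 8.8
eef_pos: [488.7, 98.8, 117.2]
tool_rot: [-1.571, -0.0, -0.289]
force: [-1.3, 0.0, 4.3]
width: 0.0
shift [-0.7  7.2  0. ] ay -0.0 | now [488.7  98.8 117.2] yaw -0.289 ydown [ 0.  0. -1.] F [-1.3  0.   4.3] w 0.0 t 8.8 q [-0.47  0.63  0.32  2.06 -0.39  0.51 -0.15]
```

View pics/sz_i.png

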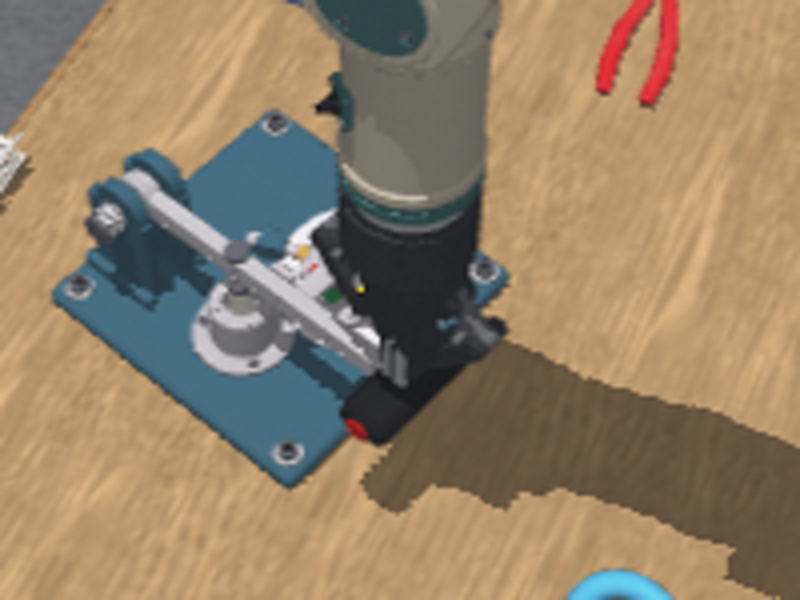

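View pics/wrist_i.png

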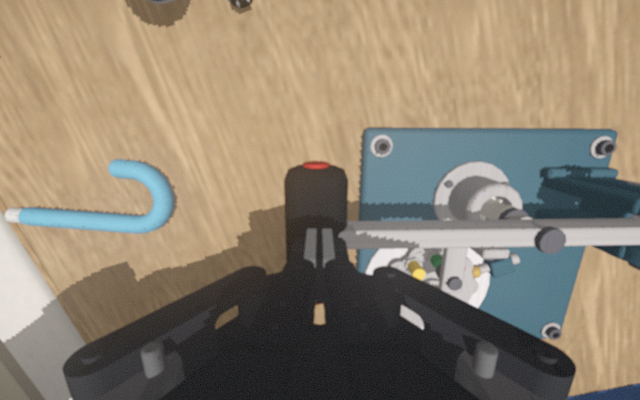

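```bash
python3 -m jog '[{"x":0,"y":1.5,"z":0,"ax":0,"ay":0,"az":0,"grip":0},{"x":0,"y":3,"z":0,"ax":0,"ay":0,"az":0,"grip":0},{"x":0,"y":4.5,"z":0,"ax":0,"ay":0,"az":0,"grip":0},{"x":-1,"y":6,"z":0,"ax":0,"ay":0,"az":0,"grip":0},{"x":-1,"y":6,"z":0,"ax":0,"ay":0,"az":0,"grip":0}]';python3 -m jog '[{"x":0,"y":1,"z":0,"ax":0,"ay":0,"az":0,"grip":0},{"x":0,"y":1,"z":0,"ax":0,"ay":0,"az":0,"grip":0}]';python3 -m jog '[{"x":0,"y":1,"z":0,"ax":0,"ay":0,"az":0,"grip":0},{"x":0,"y":1,"z":0,"ax":0,"ay":0,"az":0,"grip":0}]'
```

```text
clock: 9.4
eef_pos: [488.3, 98.9, 111.5]
tool_rot: [-1.57, -0.002, -0.289]
force: [-0.5, -0.8, 5.0]
width: -0.2
clock: 9.6
eef_pos: [488.2, 98.9, 110.6]
tool_rot: [-1.57, -0.001, -0.289]
force: [-1.2, 0.1, 6.1]
width: -0.4
clock: 9.8
eef_pos: [488.2, 98.9, 109.6]
tool_rot: [-1.57, -0.001, -0.289]
force: [-0.5, 1.0, 5.7]
width: -0.2
```

```bash
for i in 1; do python3 -m jog '[{"x":0,"y":1,"z":0,"ax":0,"ay":0,"az":0,"grip":0},{"x":0,"y":1,"z":0,"ax":0,"ay":0,"az":0,"grip":0}]'; done;python3 -m jog '[{"x":0,"y":1,"z":0,"ax":0,"ay":0,"az":0,"grip":0},{"x":0,"y":1,"z":0,"ax":0,"ay":0,"az":0,"grip":0}]'
```

```text
clock: 10.0
eef_pos: [488.1, 98.9, 108.7]
tool_rot: [-1.57, -0.001, -0.289]
force: [-1.6, 0.6, 8.1]
width: -0.1
clock: 10.2
eef_pos: [488.1, 99.0, 108.0]
tool_rot: [-1.57, -0.001, -0.289]
force: [-2.3, 0.6, 11.3]
width: 0.1
```

```bash
python3 -m jog '[{"x":0,"y":1,"z":0,"ax":0,"ay":0,"az":0,"grip":0},{"x":0,"y":1,"z":0,"ax":0,"ay":0,"az":0,"grip":0}]'; python3 -m jog '[{"x":0,"y":0.6,"z":0,"ax":0,"ay":0,"az":0,"grip":0},{"x":0,"y":0.6,"z":0,"ax":0,"ay":0,"az":0,"grip":0},{"x":0,"y":0.6,"z":0,"ax":0,"ay":0,"az":0,"grip":0}]'
```

```text
clock: 10.4
eef_pos: [488.1, 99.0, 107.4]
tool_rot: [-1.57, -0.001, -0.289]
force: [-3.4, -0.4, 15.2]
width: 0.5
clock: 10.7
eef_pos: [488.1, 99.0, 107.2]
tool_rot: [-1.569, -0.001, -0.289]
force: [-3.5, -0.6, 18.6]
width: 0.1
```

Now hold for over 2 s (several 0.5 s calls).

```bash
H='x'; python3 -m jog '[{"x":0,"y":0,"z":0,"ax":0,"ay":0,"az":0,"grip":0},{"x":0,"y":0,"z":0,"ax":0,"ay":0,"az":0,"grip":0},{"x":0,"y":0,"z":0,"ax":0,"ay":0,"az":0,"grip":0},{"x":0,"y":0,"z":0,"ax":0,"ay":0,"az":0,"grip":0},{"x":0,"y":0,"z":0,"ax":0,"ay":0,"az":0,"grip":0}]'
python3 -m jog '[{"x":0,"y":0,"z":0,"ax":0,"ay":0,"az":0,"grip":0},{"x":0,"y":0,"z":0,"ax":0,"ay":0,"az":0,"grip":0},{"x":0,"y":0,"z":0,"ax":0,"ay":0,"az":0,"grip":0},{"x":0,"y":0,"z":0,"ax":0,"ay":0,"az":0,"grip":0},{"x":0,"y":0,"z":0,"ax":0,"ay":0,"az":0,"grip":0}]'
python3 - <<'E'
from look import *
for n in ['wrist','scene','top']: snap(n,'j')
im=cv2.imread('pics/scene_j.png')[170:320,230:430]; cv2.imwrite('pics/sz_j.png',cv2.resize(im,(800,600),interpolation=2))
E
```

```text
clock: 11.2
eef_pos: [488.1, 99.0, 107.2]
tool_rot: [-1.569, -0.001, -0.289]
force: [-3.4, 0.1, 18.2]
width: 0.0
clock: 11.7
eef_pos: [488.1, 99.0, 107.2]
tool_rot: [-1.569, -0.001, -0.289]
force: [-4.2, -0.2, 19.3]
width: 0.3
```

View pics/sz_j.png

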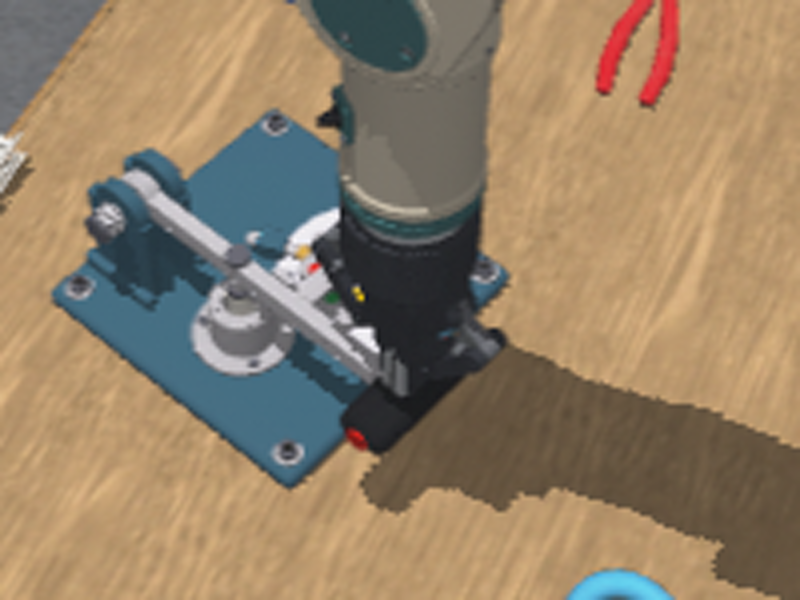

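View pics/wrist_j.png

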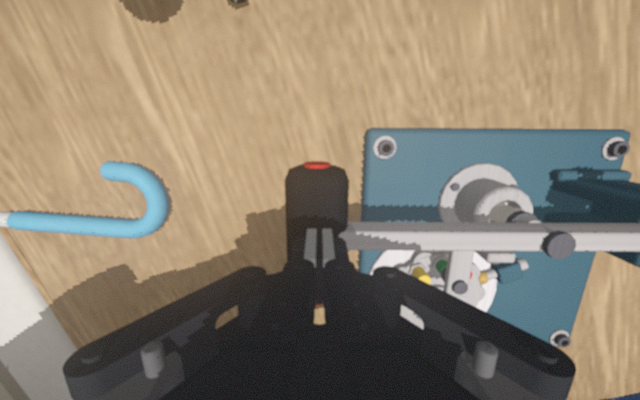

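```bash

python3 -m jog '[{"x":0,"y":0,"z":0,"ax":0,"ay":0,"az":0,"grip":0},{"x":0,"y":0,"z":0,"ax":0,"ay":0,"az":0,"grip":0},{"x":0,"y":0,"z":0,"ax":0,"ay":0,"az":0,"grip":0},{"x":0,"y":0,"z":0,"ax":0,"ay":0,"az":0,"grip":0},{"x":0,"y":0,"z":0,"ax":0,"ay":0,"az":0,"grip":0}]'
python3 -m jog '[{"x":0,"y":0,"z":0,"ax":0,"ay":0,"az":0,"grip":0},{"x":0,"y":0,"z":0,"ax":0,"ay":0,"az":0,"grip":0},{"x":0,"y":0,"z":0,"ax":0,"ay":0,"az":0,"grip":0},{"x":0,"y":0,"z":0,"ax":0,"ay":0,"az":0,"grip":0},{"x":0,"y":0,"z":0,"ax":0,"ay":0,"az":0,"grip":0}]'
python3 -m jog '[{"x":0,"y":0,"z":0,"ax":0,"ay":0,"az":0,"grip":0},{"x":0,"y":0,"z":0,"ax":0,"ay":0,"az":0,"grip":0},{"x":0,"y":0,"z":0,"ax":0,"ay":0,"az":0,"grip":0},{"x":0,"y":0,"z":0,"ax":0,"ay":0,"az":0,"grip":0},{"x":0,"y":0,"z":0,"ax":0,"ay":0,"az":0,"grip":0}]'
python3 -m jog '[{"x":0,"y":0,"z":0,"ax":0,"ay":0,"az":0,"grip":0},{"x":0,"y":0,"z":0,"ax":0,"ay":0,"az":0,"grip":0},{"x":0,"y":0,"z":0,"ax":0,"ay":0,"az":0,"grip":0},{"x":0,"y":0,"z":0,"ax":0,"ay":0,"az":0,"grip":0},{"x":0,"y":0,"z":0,"ax":0,"ay":0,"az":0,"grip":0}]'
python3 -m jog '[{"x":0,"y":0,"z":0,"ax":0,"ay":0,"az":0,"grip":0},{"x":0,"y":0,"z":0,"ax":0,"ay":0,"az":0,"grip":0},{"x":0,"y":0,"z":0,"ax":0,"ay":0,"az":0,"grip":0},{"x":0,"y":0,"z":0,"ax":0,"ay":0,"az":0,"grip":0},{"x":0,"y":0,"z":0,"ax":0,"ay":0,"az":0,"grip":0}]'
python3 - <<'E'
from cell import *
print(finish_job())
E
```

```text
clock: 12.35
eef_pos: [488.1, 98.9, 107.2]
tool_rot: [-1.569, -0.001, -0.289]
force: [-3.5, 0.3, 18.1]
width: -0.1
clock: 12.85
eef_pos: [488.1, 99.0, 107.2]
tool_rot: [-1.569, -0.001, -0.289]
force: [-4.2, 0.5, 18.4]
width: 0.1
clock: 13.35
eef_pos: [488.1, 99.0, 107.2]
tool_rot: [-1.569, -0.001, -0.289]
force: [-3.9, 0.1, 17.9]
width: 0.2
clock: 13.85
eef_pos: [488.1, 99.0, 107.2]
tool_rot: [-1.569, -0.001, -0.289]
force: [-3.4, 0.3, 17.6]
width: 0.3
clock: 14.35
eef_pos: [488.1, 99.0, 107.2]
tool_rot: [-1.569, -0.001, -0.289]
force: [-4.8, -0.2, 19.1]
width: 0.1
the job is handed in; nothing more can be done
None
```

I turned the selector knob from white to green while the lever was still up. I then pushed the lever down by its grip with closed fingers until it rested on the green stop. I held it there from about 10.7 s to 14.35 s and handed the job in still holding.

What my last checks showed:
- **Selector:** before I pushed the lever, the wrist picture put the pointer over the green mark at about 0.31 rad (target 0.314), with the lever's side arm over the green stop. I did not measure it again while holding.
- **Start angle:** the pointer first read about -0.8 rad against the nominal white notch at -0.942. I took this as white within measuring error.
- **Hold:** the push stayed steady at about 18–19 N, with the fingertips at about 96 mm. That matches the green stop at 98 mm less roughly 2 mm of give.
- **Not measured:** I judged the lever angle and the runner's depth only from fingertip height and force. I saw no contact with the bystanders, but I did not measure their positions at the end.

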